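# Clear the ledge and run out the fixture board

### The arm

A 6-joint arm with a two-finger parallel gripper is mounted at the origin on the work surface. World frame = base frame: x ahead of the robot, y to its left, z up, the work surface at z = 0. Lengths are in m, angles in rad, forces in N, time in s.
With the tool pointing down it reaches from about 0.425 to 0.95 m from the base axis. Payload 3.5 kg.
Tool frame: the origin (TCP) lies at the very end of the fingers, on their centre line; the grasp point (between the pads) lies 19 mm behind it; z points along the fingers, y is the line along which they close (so a half turn about z gives the same grasp; the last joint's range is limited). The gripper opens to 85 mm and grips with 20 to 120 N. Pads are 22 mm wide; open, the fingers measure 114 mm over their backs; the gripper's body (76 mm by 85 mm) begins 54 mm behind the grasp point. The pads swing forward as they close: fully open they stand 13 mm farther back than shut.
Start: joints at [1.036, 0.286, 1.577, -0, 1.279, -0.15], TCP at [0.253, 0.626, 0.231] pointing down, gripper open.
Joint ranges: [-2.77, 2.77], [-0.9, 2.22], [0.21, 2.48], [-1.53, 4.67], [0.24, 2.81], [-2.84, 2.84]. Speed limits (rad/s): [2.79, 2.79, 3.14, 3.14, 3.14, 3.14].

### API

Orientations are given as a 3x3 rotation matrix whose columns are the frame's x, y, z axes.
In Python, from rig import * gives the robot as it stands.
- The arm moves only by the tool play_rows, never from a script. Its argument "targets" is a list of rows, each an object with "rot": the turn, a rotation vector about the tool's x, y, z in degrees, a list of three; "slide": the shift along the tool's x, y, z in m, a list of three; "fingers": the closure, from 0 (fully open) to 1 (shut). A call has exactly 5 rows; each row shifts and turns the commanded pose from where the row before left it, along the tool's axes as they then stand; what a row does not reach is not made up. A row lasts 1/10 s, in which the tool goes at most 50 mm and 8.59 degrees, less where a joint would pass 70% of its speed; a pose out of reach is approached as far as the arm can. A call with a gripper value outside its range is refused whole. The fingers move at their own pace and stop on an object; "squeeze" is the grip in N (left out, the last holds). Time passes only in rows, so rows that do not move let the fingers close, or fill a call up. It gives the time, the measured TCP pose, the force, the opening and the grip force at its end, in the units of the state.
- observe(): the state, without advancing time (a new reading comes with each control period).
- snapshot(name): name is "side" or "top"; returns the picture (384x512x3 uint8, red, green, blue); there is no depth.
- get_calibration(name): a dict with "fx", "fy", "cx", "cy" (pixels), "k1" (the pictures are not rectified: a ray, as slopes to the right and down, at radius r is drawn at 1 + k1 r^2 times it, then the intrinsics apply), "extrinsics" (4x4, takes a point from world to camera coordinates). Camera axes: x right, y down, z forward; pixel columns grow to the right and rows downward; lengths in m; the calibration is good to about 2 mm. A picture is of the moment at which its call begins. get_calibration takes no time and is no camera call.
- job_done(): hands the job in; it is judged then, once.
The state is a dict: "t": time; "q": joint angles; "qd": joint speeds; "joint_efforts": joint torques, N m; "ee_pos": TCP position; "tcp_rot": TCP orientation; "ft_force": force on the tool from outside, world axes, zero at the start; "moment": the same for the moment, N m; "opening": finger opening in m; "gripper_force": force on a finger pad.
Only numpy, scipy, OpenCV 4.12 (cv2) and the standard library are available. Lean on these libraries where they do the work, as an engineer would, in place of code of your own. Each camera call takes 0.05 s, during which the arm holds its last target. There are 200 camera calls.

### The job

Pick up the scraper block and with it, not with the fingers, sweep the three rust chips along the ledge and off its open end into the blue trough, leaving the board where it is; then stand the scraper back on the black mat and let go of it. Next take the brown board by its orange lug and slide it, never lifting it, straight out over the trough until its front edge is level with the yellow pointer; it overbalances out there, so finish while still gripping it, lying flat on the ledge and square to it. Leave the diaphragm, glands and nozzle on the ledge undisturbed.

Things in the scene. Friction and masses are not known exactly. Their poses are not given: they have to be found in the camera images.
- ledge: Fixed chequered aluminium ledge, level top 80 mm above the table. Origin at table height under the middle of the sliding lane; y points outward along the lane, z up, x across (+x away from the robot). Top spans x -90 to 200, y -340 to 140 mm; open end at y = 140 mm. Spare parts stand at x over 95 mm.
- trough_in (a point): Middle of the floor of the blue catch trough, which is fixed directly against the ledge's open end: inside 180 mm across (x) by 110 mm outward (y), floor 6 mm and outer rim 49 mm above the table. Axes as ledge.
- ledge_edge (a point): Middle of the lane at the top edge of the ledge's open end (the edge the board overhangs); axes as ledge.
- board: Loose brown board 110 wide (x) by 260 long (y) by 12 mm thick, about 0.45 kg, with a 20 mm steel nosing along its front (+y) end, lying on the ledge in the lane behind the chips. Origin: centre of its underside; +y is its front, to go outward. Its centre of mass is about 130 mm behind the front edge, so once farther out it tips unless held.
- board_lug (a point): Centre of the orange upright lug fixed on the board, 60 mm along x, 22 mm thick along y, 45 mm high; this point is 22.5 mm above the board's top and 225 mm behind its front edge. Axes as the board's. Grip it across its 22 mm thickness.
- board_front (a point): Middle of the board's front top edge.
- pointer: Fixed yellow pointer on a steel post standing on the table beyond the far side of the trough, set at a different distance each time (145 to 170 mm beyond the ledge edge). Origin on the table under the blade's tip; axes parallel to the ledge's. The board's front edge must reach its y = 0.
- pointer_tip (a point): Tip of the yellow pointer blade (6 mm wide, 4 mm thick, pointing to -x across toward the lane), on its centre line, 102 mm above the table, 75 mm to the side of the lane's middle; the board's top passes 8 mm lower than the blade.
- mat: Fixed black rubber mat 160 (x) by 140 (y) by 4 mm on the table; origin at the centre of its underside.
- scraper: Loose scraper block 71 mm high, about 0.22 kg, standing on the mat: foot block 110 (x) by 30 (y) by 26 mm high, with an upright wooden grip on top. Origin: centre of its underside. Sweep with a long side (facing y) leading.
- scraper_grip (a point): Centre of the scraper's wooden grip, 60 mm along x, 22 mm thick along y, 45 mm high; this point is 48.5 mm above the scraper's underside. Grip it across its 22 mm thickness.
- chip1_center (a point): Centre of a loose rust chip, 16 x 14 x 8 mm, lying on the ledge in the lane 40 to 105 mm short of the open end, between the board's front and the end.
- chip2_center (a point): Centre of a loose rust chip, 16 x 14 x 8 mm, lying on the ledge in the lane 40 to 105 mm short of the open end, between the board's front and the end.
- chip3_center (a point): Centre of a loose rust chip, 16 x 14 x 8 mm, lying on the ledge in the lane 40 to 105 mm short of the open end, between the board's front and the end.
- diaphragm: Bystander: black rubber diaphragm disc 84 mm across, 11 mm thick; leave alone.
- gland1: Bystander: flanged bronze packing gland 50 mm across, 30 mm high; leave alone.
- gland2: Bystander: flanged bronze packing gland 50 mm across, 30 mm high; leave alone.
- gland3: Bystander: flanged bronze packing gland 50 mm across, 30 mm high; leave alone.
- nozzle: Bystander: stubby copper injector nozzle 28 mm across, 50 mm high; leave alone.
- chip1: Rust chip 1 (body; origin at the centre of its underside).
- chip2: Rust chip 2 (body; origin at the centre of its underside).
- chip3: Rust chip 3 (body; origin at the centre of its underside).
There are look-alikes about, which are no part of the job. Of the things like the scraper, leave any that is turquoise; of the rest the smaller one is meant.

How it is judged:
On the way, in this order (a step that is already met when the one before it is completed fails the run):
1. the scraper is gripped and lifted off the mat (height (world z) of scraper_grip above 0.075 m and contact force between the fingers and scraper above 1 N), for 0.2 s.
2. with the scraper still gripped and the board not yet moved, all three chips lie in the trough (x of chip1_center in the frame of ledge between -0.095 and 0.095 m and y of chip1_center in the frame of ledge between 0.138 and 0.262 m and z of each of chip1_center, chip2_center, chip3_center in the frame of ledge below 0.05 m and x of chip2_center in the frame of ledge between -0.095 and 0.095 m and y of chip2_center in the frame of ledge between 0.138 and 0.262 m and x of chip3_center in the frame of ledge between -0.095 and 0.095 m and y of chip3_center in the frame of ledge between 0.138 and 0.262 m and contact force between the fingers and scraper above 1 N and distance of board_lug from where it was at the start of the episode below 0.03 m), for 0.2 s.
3. the scraper stands on the mat, released (x of scraper_grip in the frame of mat between -0.05 and 0.05 m and y of scraper_grip in the frame of mat between -0.05 and 0.05 m and height (world z) of scraper_grip below 0.058 m and angle between scraper_grip's own z axis and vertical below 0.1 rad and contact force between the fingers and scraper below 0.1 N and linear speed of scraper below 0.02 m/s and distance of board_lug from where it was at the start of the episode below 0.03 m), for 0.2 s.
At the end, for the whole second after the job is handed in: Chips in trough; scraper upright, untouched, within 50 mm of mat centre each way; board front within 8 mm of pointer, within 30 mm of lane middle, 0.1 rad of square, tilt under 0.05 rad, within 6 mm of its resting height, still, gripped by the fingers (over 1.5 N), clear of the pointer (x of chip1_center in the frame of ledge between -0.095 and 0.095 m and y of chip1_center in the frame of ledge between 0.138 and 0.262 m and z of each of chip1_center, chip2_center, chip3_center in the frame of ledge below 0.05 m and x of chip2_center in the frame of ledge between -0.095 and 0.095 m and y of chip2_center in the frame of ledge between 0.138 and 0.262 m and x of chip3_center in the frame of ledge between -0.095 and 0.095 m and y of chip3_center in the frame of ledge between 0.138 and 0.262 m and x of scraper_grip in the frame of mat between -0.05 and 0.05 m and y of scraper_grip in the frame of mat between -0.05 and 0.05 m and height (world z) of scraper_grip below 0.058 m and angle between scraper_grip's own z axis and vertical below 0.1 rad and contact force between the fingers and scraper below 0.1 N and linear speed of scraper below 0.02 m/s and y of board_front in the frame of pointer between -0.008 and 0.008 m and x of board_lug in the frame of ledge between -0.03 and 0.03 m and z of board_lug in the frame of ledge between 0.108 and 0.12 m and angle between the y axis of board and the y axis of ledge, either way round below 0.1 rad and angle between board_lug's own z axis and vertical below 0.05 rad and contact force between the fingers and board above 1.5 N and contact force between board and pointer below 0.1 N and linear speed of board below 0.015 m/s); the arm keeps its last pose, push and grip.
It fails at once if a bystander moved more than 20 mm (distance of any of diaphragm, gland1, gland2, gland3, nozzle from where it was at the start of the episode above 0.02 m).
It fails at once if the board tips (over 0.15 rad) or is lifted more than 15 mm (angle between board_lug's own z axis and vertical above 0.15 rad or z of board_lug in the frame of ledge above 0.1295 m).
It fails at once if the fingers push a chip (contact force between the fingers and chip1 above 1 N or contact force between the fingers and chip2 above 1 N or contact force between the fingers and chip3 above 1 N).
It also fails if it takes over 61 s, if anything falls off the work surface, if the arm or the gripper's body presses on something with over 40 N, if the wrist force passes 120 N, or if a joint passes its speed limit or range.

## Working session

There is one attempt and no reset: what is moved stays moved. The work goes in short steps, Python scripts to look and compute and a tool call to move; the robot and the scene stay as the last step left them, time stands still between calls to the robot, and variables do not carry over. Pictures are saved under pics/ and viewed, at most 10 in all, crops included, and the job is handed in when it is done.

Besides the shell and the picture viewer there is one more tool, called after "Emit:" by a JSON object that holds its "op" and its "data", one argument or row to a line. play_rows: Moves the arm, as the interface text tells. Its arguments: {"type":"object","properties":{"targets":{"type":"array"},"squeeze":{"type":"number"}},"required":["targets"]}

```bash
mkdir -p pics; ls
python3 - <<'E'
from rig import *
import cv2, numpy as np
for n in ("top","side"):
    im=snapshot(n); cv2.imwrite(f"pics/{n}0.png",cv2.resize(im[:,:,::-1],(800,600),interpolation=cv2.INTER_CUBIC))
    cv2.imwrite(f"{n}_raw.png",im[:,:,::-1])
    c=get_calibration(n); print(n,{k:(np.round(v,4).tolist()) for k,v in c.items()})
s=observe(); print(s["t"],s["ee_pos"],np.round(s["tcp_rot"],3).tolist(),s["opening"])
E
```

```text
pics
top {'fx': 356.8625, 'fy': 356.8625, 'cx': 262.5199, 'cy': 187.7319, 'k1': -0.0484, 'extrinsics': [[-0.0292, -0.9995, 0.0077, 0.0588], [-0.9907, 0.0279, -0.1332, 0.503], [0.1329, -0.0115, -0.9911, 0.9235], [0.0, 0.0, 0.0, 1.0]]}
side {'fx': 466.0114, 'fy': 466.0114, 'cx': 255.9919, 'cy': 193.6733, 'k1': -0.0619, 'extrinsics': [[0.8493, -0.5277, 0.015, -0.4264], [-0.3513, -0.5862, -0.7301, 0.2567], [0.3941, 0.6148, -0.6832, 1.3702], [0.0, 0.0, 0.0, 1.0]]}
0.1 [0.25303658 0.62513212 0.23002778] [[-0.927, 0.375, -0.001], [0.375, 0.927, -0.002], [0.0, -0.002, -1.0]] 0.08555624848322471
```

View pics/top0.png

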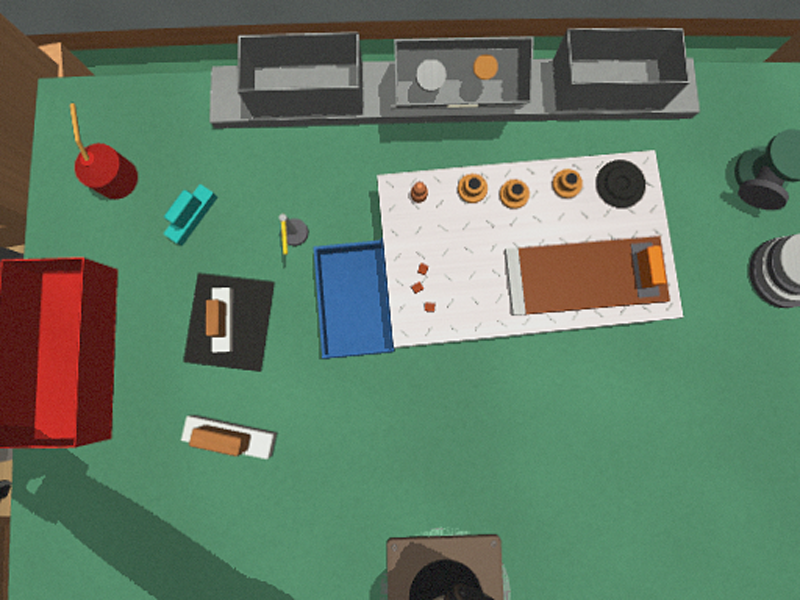

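View pics/side0.png

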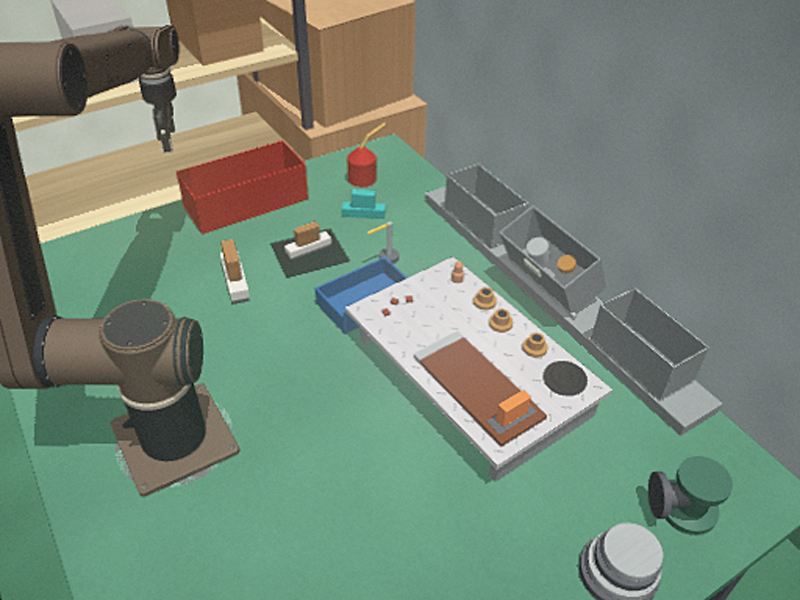

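The top view shows the meant scraper standing on the mat at about (220,318). The bigger one is at (228,437) and the turquoise one at (190,213). The chips are at (423,269), (417,288) and (430,307), the lug at (652,265) and the pointer tip at (285,266). I'll enlarge two crops.

```bash
cat > h.py <<'E'
from rig import *
import numpy as np, cv2
def ray(n,u,v):
    c=get_calibration(n); K=np.array([[c["fx"],0,c["cx"]],[0,c["fy"],c["cy"]],[0,0,1.]])
    p=cv2.undistortPoints(np.array([[[u,v]]],float),K,np.array([c["k1"],0,0,0,0.]))[0,0]
    E=np.array(c["extrinsics"]); R,t=E[:3,:3],E[:3,3]
    return -R.T@t, R.T@np.array([p[0],p[1],1])
def at(n,u,v,z):
    o,d=ray(n,u,v); return o+d*(z-o[2])/d[2]
def crop(n,name,u0,v0,w,h,s,im=None):
    im=snapshot(n)[:,:,::-1] if im is None else im
    cv2.imwrite("pics/"+name,cv2.resize(im[v0:v0+h,u0:u0+w],None,fx=s,fy=s,interpolation=cv2.INTER_CUBIC))
E
python3 - <<'E'
from h import *
im=cv2.imread("top_raw.png")
crop("top","cl.png",110,125,160,120,5,im)
crop("top","cr.png",235,90,210,140,3.8,im)
E
```

```text
(no output)
```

View pics/cl.png

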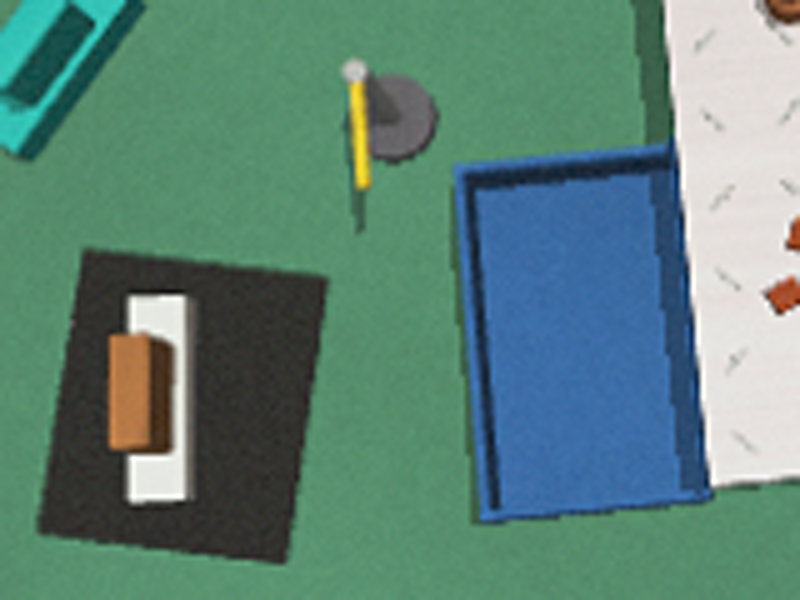

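View pics/cr.png

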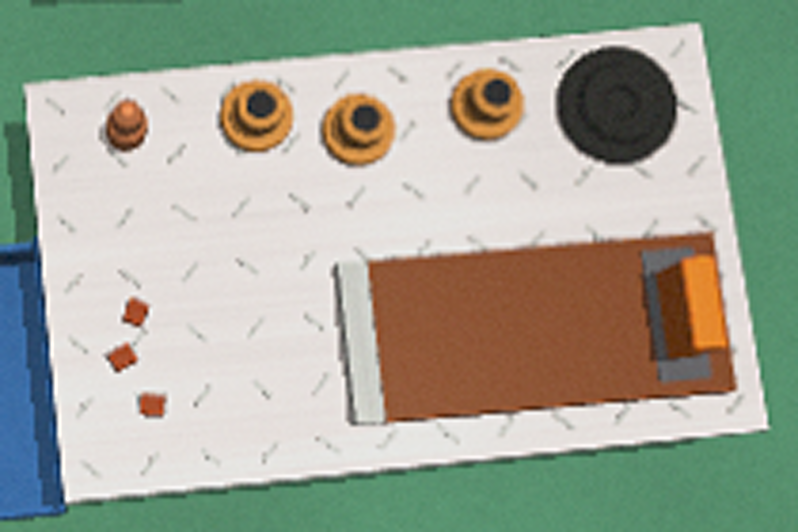

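The left crop shows the mat corners at (85,249), (328,277), (286,563) and (38,532). The scraper foot spans (127,295) to (189,501), the grip top spans (109,335) to (150,450), and the pointer tip is at (363,188). The right crop shows the ledge corners at (25,86), (700,24), (769,428) and (64,502). The board's front top edge runs from (340,261) to (357,424), the lug top is around (704,303), and the chips are at (135,312), (122,357) and (152,405).

Run:
```python
from h import *
np.set_printoptions(precision=4,suppress=True)
L=lambda u,v,z: at("top",110+(u+.5)/5-.5,125+(v+.5)/5-.5,z)
R=lambda u,v,z: at("top",235+(u+.5)/3.8-.5,90+(v+.5)/3.8-.5,z)
# ledge fit (rigid 2D)
P=np.array([R(*p,.08)[:2] for p in [(25,86),(700,24),(769,428),(64,502)]])
M=np.array([[.2,.14],[.2,-.34],[-.09,-.34],[-.09,.14]])
def fit(M,P):
    a=M-M.mean(0);b=P-P.mean(0); H=a.T@b; U,S,V=np.linalg.svd(H); D=np.diag([1,np.linalg.det(V.T@U.T)])
    Rr=V.T@D@U.T; return Rr,P.mean(0)-Rr@M.mean(0)
Rl,tl=fit(M,P); yaw=np.arctan2(Rl[1,0],Rl[0,0])
print("ledge",tl,"yaw deg",np.degrees(yaw),"resid mm",1e3*(P-(M@Rl.T+tl)))
np.savez("ledge.npz",R=Rl,t=tl)
l=lambda p: Rl.T@(np.asarray(p)[:2]-tl)
mat=np.array([L(*p,.004)[:2] for p in [(85,249),(328,277),(286,563),(38,532)]])
Mm=np.array([[.08,.07],[.08,-.07],[-.08,-.07],[-.08,.07]]); Rm,tm=fit(Mm,mat); print("mat",tm,np.degrees(np.arctan2(Rm[1,0],Rm[0,0])))
F=np.array([L(*p,.03)[:2] for p in [(127,295),(187,296),(190,500),(128,502)]])
Rf,tf=fit(np.array([[.055,.015],[.055,-.015],[-.055,-.015],[-.055,.015]]),F); print("foot",tf,np.degrees(np.arctan2(Rf[1,0],Rf[0,0])))
G=np.array([L(*p,.075)[:2] for p in [(109,335),(148,335),(150,450),(109,448)]])
Rf,tf=fit(np.array([[.03,.011],[.03,-.011],[-.03,-.011],[-.03,.011]]),G); print("grip",tf,np.degrees(np.arctan2(Rf[1,0],Rf[0,0])))
pt=L(363,188,.102); print("tip",pt,"ledge frame",l(pt))
B=np.array([R(*p,.092)[:2] for p in [(340,261),(357,424),(736,389),(712,233)]])
Rb,tb=fit(np.array([[.055,.13],[-.055,.13],[-.055,-.13],[.055,-.13]]),B); print("board yaw",np.degrees(np.arctan2(Rb[1,0],Rb[0,0])),"front",tb+Rb@[0,.13],l(tb+Rb@[0,.13]),"lug",tb+Rb@[0,-.095],l(tb+Rb@[0,-.095]))
G=np.array([R(*p,.137)[:2] for p in [(683,258),(714,253),(726,347),(694,353)]])
Rf,tf=fit(np.array([[.03,.011],[.03,-.011],[-.03,-.011],[-.03,.011]]),G); print("lugtop",tf,l(tf),np.degrees(np.arctan2(Rf[1,0],Rf[0,0])))
for c in [(135,312),(122,357),(152,405)]: print("chip",R(*c,.088),l(R(*c,.088)))
o,_=ray("top",0,0); print(o)
```

```text
ledge [ 0.5117 -0.0581] yaw deg 4.1726242069027215 resid mm [[-1.0737 -1.073 ]
 [-0.8958  0.4891]
 [ 1.0979  0.3865]
 [ 0.8717  0.1973]]
mat [0.4684 0.3652] -8.288177731519095
foot [0.4698 0.371 ] 1.2101564629090624
grip [0.4688 0.371 ] 0.9617812174015231
tip [0.5657 0.2451 0.102 ] ledge frame [0.0759 0.2984]
board yaw 3.2315410700890004 front [ 0.5128 -0.1156] [-0.0031 -0.0574] lug [ 0.5255 -0.3402] [-0.0068 -0.2824]
lugtop [ 0.5252 -0.3395] [-0.007  -0.2816] 2.524349100639919
chip [0.5376 0.0243 0.088 ] [0.0318 0.0803]
chip [0.5074 0.034  0.088 ] [0.0024 0.0921]
chip [0.4747 0.0151 0.088 ] [-0.0316  0.0757]
[0.3773 0.0553 0.9817]
```

Emit:
{"op": "play_rows", "data": {
  "targets": [
    {"rot":[0,0,0],"slide":[-0.042,-0.022,0],"fingers":0},
    {"rot":[0,0,0],"slide":[-0.042,-0.022,0],"fingers":0},
    {"rot":[0,0,0],"slide":[-0.042,-0.022,0],"fingers":0},
    {"rot":[0,0,0],"slide":[-0.042,-0.022,0],"fingers":0},
    {"rot":[0,0,0],"slide":[-0.042,-0.022,0],"fingers":0}
  ],
  "squeeze": 50
}}

```text
t: 0.6
ee_pos: [0.4073, 0.4431, 0.2308]
tcp_rot: [[-0.927, 0.375, -0.001], [0.375, 0.927, -0.001], [0.0, -0.001, -1.0]]
ft_force: [1.6, 1.1, 0.1]
opening: 0.0854
gripper_force: 0.0
```

Emit:
{"op": "play_rows", "data": {
  "targets": [
    {"rot":[0,0,0],"slide":[-0.042,-0.022,0],"fingers":0},
    {"rot":[0,0,0],"slide":[-0.042,-0.022,0],"fingers":0},
    {"rot":[0,0,-7.6],"slide":[0,0,0.04],"fingers":0},
    {"rot":[0,0,-7.6],"slide":[0,0,0.04],"fingers":0},
    {"rot":[0,0,-7.6],"slide":[0,0,0.02],"fingers":0}
  ]
}}

```text
t: 1.1
ee_pos: [0.4662, 0.3705, 0.1268]
tcp_rot: [[-1.0, -0.017, -0.006], [-0.017, 1.0, -0.003], [0.006, -0.003, -1.0]]
ft_force: [-0.2, -0.1, 0.2]
opening: 0.085
gripper_force: 0.0
```

```bash
cat >> h.py <<'E'
def go(x,y,z,yaw):
    "remaining move to TCP x,y,z with tool y at angle yaw(deg), tool down; slide in present tool axes"
    s=observe(); R=np.array(s["tcp_rot"]); p=np.array(s["ee_pos"])
    from scipy.spatial.transform import Rotation as Ro
    a=np.radians(yaw); Y=np.array([-0,0,0.])+[np.cos(a),np.sin(a),0]; Z=np.array([0,0,-1.]); T=np.c_[np.cross(Y,Z),Y,Z]
    print("t",round(s["t"],2),"pos",np.round(p,4),"yaw",round(np.degrees(np.arctan2(R[1,1],R[0,1])),2),"open",round(s["opening"],4),"F",np.round(s["ft_force"],1),"grip",s["gripper_force"])
    print("slide mm",np.round(1e3*R.T@(np.array([x,y,z])-p),1),"rot deg",np.round(np.degrees(Ro.from_matrix(R.T@T).as_rotvec()),2))
E
python3 -c "
from h import *
go(.469,.371,.036,91)"
```

```text
t 1.1 pos [0.4662 0.3705 0.1268] yaw 90.98 open 0.085 F [-0.2 -0.1  0.2] grip 0.0
slide mm [-3.4  0.7 90.7] rot deg [-0.18 -0.35 -0.02]
```

Emit:
{"op": "play_rows", "data": {
  "targets": [
    {"rot":[0,0,0],"slide":[-0.003,0.001,0.03],"fingers":0},
    {"rot":[0,0,0],"slide":[0,0,0.03],"fingers":0},
    {"rot":[0,0,0],"slide":[0,0,0.02],"fingers":0},
    {"rot":[0,0,0],"slide":[0,0,0.011],"fingers":0},
    {"rot":[0,0,0],"slide":[0,0,0],"fingers":0}
  ]
}}

```text
t: 1.6
ee_pos: [0.4696, 0.3727, 0.0382]
tcp_rot: [[-1.0, -0.013, -0.004], [-0.013, 1.0, -0.002], [0.004, -0.002, -1.0]]
ft_force: [0.1, -0.3, -0.1]
opening: 0.0856
gripper_force: 0.0
```

Emit:
{"op": "play_rows", "data": {
  "targets": [
    {"rot":[0,0,0],"slide":[0,0,0],"fingers":1},
    {"rot":[0,0,0],"slide":[0,0,0],"fingers":1},
    {"rot":[0,0,0],"slide":[0,0,0],"fingers":1},
    {"rot":[0,0,0],"slide":[0,0,0],"fingers":1},
    {"rot":[0,0,0],"slide":[0,0,0],"fingers":1}
  ]
}}

```text
t: 2.1
ee_pos: [0.4714, 0.3737, 0.0411]
tcp_rot: [[-1.0, -0.013, 0.001], [-0.013, 1.0, 0.0], [-0.001, 0.0, -1.0]]
ft_force: [-0.1, -0.4, 1.0]
opening: 0.0215
gripper_force: 55.9
```

Emit:
{"op": "play_rows", "data": {
  "targets": [
    {"rot":[0,0,0],"slide":[0,0,0],"fingers":1},
    {"rot":[0,0,0],"slide":[0,0,0],"fingers":1},
    {"rot":[0,0,0],"slide":[0,0,0],"fingers":1},
    {"rot":[0,0,0],"slide":[0,0,0],"fingers":1},
    {"rot":[0,0,0],"slide":[0,0,0],"fingers":1}
  ]
}}

```text
t: 2.6
ee_pos: [0.4714, 0.3737, 0.0411]
tcp_rot: [[-1.0, -0.013, 0.001], [-0.013, 1.0, 0.0], [-0.001, 0.0, -1.0]]
ft_force: [-1.4, -1.1, 4.9]
opening: 0.0209
gripper_force: 56.2
```

Emit:
{"op": "play_rows", "data": {
  "targets": [
    {"rot":[0,0,0],"slide":[0,0,-0.015],"fingers":1},
    {"rot":[0,0,0],"slide":[0,0,-0.03],"fingers":1},
    {"rot":[0,0,0],"slide":[0,0,-0.03],"fingers":1},
    {"rot":[0,0,0],"slide":[0,0,-0.03],"fingers":1},
    {"rot":[0,0,0],"slide":[0,0,-0.025],"fingers":1}
  ]
}}

```text
t: 3.1
ee_pos: [0.4707, 0.3736, 0.1718]
tcp_rot: [[-1.0, -0.013, 0.0], [-0.013, 1.0, 0.0], [-0.0, 0.0, -1.0]]
ft_force: [0.7, 0.2, -2.9]
opening: 0.0216
gripper_force: 55.4
```

Emit:
{"op": "play_rows", "data": {
  "targets": [
    {"rot":[0,0,0],"slide":[0,-0.02,0],"fingers":1},
    {"rot":[0,0,0],"slide":[-0.004,-0.04,0],"fingers":1},
    {"rot":[0,0,0],"slide":[-0.004,-0.045,0],"fingers":1},
    {"rot":[0,0,0],"slide":[-0.004,-0.045,0],"fingers":1},
    {"rot":[0,0,0],"slide":[-0.004,-0.045,0],"fingers":1}
  ]
}}

```text
t: 3.6
ee_pos: [0.4888, 0.1773, 0.1699]
tcp_rot: [[-1.0, -0.014, -0.001], [-0.014, 1.0, 0.0], [0.001, 0.0, -1.0]]
ft_force: [1.0, -0.5, -1.8]
opening: 0.0211
gripper_force: 55.3
```

Emit:
{"op": "play_rows", "data": {
  "targets": [
    {"rot":[0,0,0],"slide":[-0.004,-0.045,0],"fingers":1},
    {"rot":[0,0,0],"slide":[-0.004,-0.045,0],"fingers":1},
    {"rot":[0,0,0],"slide":[-0.004,-0.045,0],"fingers":1},
    {"rot":[0,0,0],"slide":[-0.004,-0.04,0],"fingers":1},
    {"rot":[0,0,-3.4],"slide":[-0.004,-0.03,0],"fingers":1}
  ]
}}

```text
t: 4.1
ee_pos: [0.5116, -0.028, 0.1701]
tcp_rot: [[-0.997, -0.072, -0.001], [-0.072, 0.997, 0.0], [0.001, 0.0, -1.0]]
ft_force: [0.5, 0.2, -1.9]
opening: 0.0216
gripper_force: 55.3
```

```bash
python3 -c "
from h import *
go(.5125,-.038,.121,94.1)
crop('top','held.png',200,90,160,120,5)"
```

```text
t 4.1 pos [ 0.5116 -0.028   0.1701] yaw 94.14 open 0.0216 F [ 0.5  0.2 -1.9] grip 55.25711417198181
slide mm [ -0.2 -10.   49.1] rot deg [ 0.01 -0.04  0.04]
```

View pics/held.png

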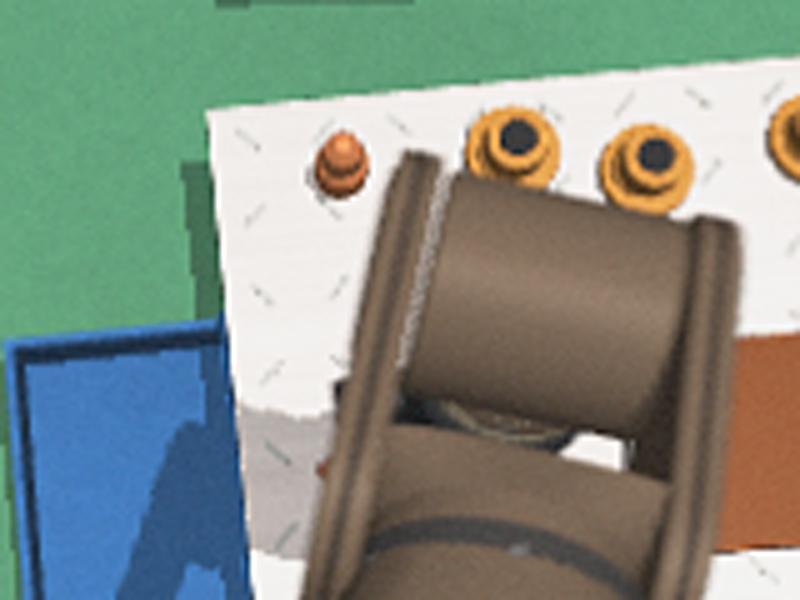

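The arm hides the scraper here. One chip edge shows at (323,467), ahead of the hand. I'm lowering the scraper behind the chips.

Emit:
{"op": "play_rows", "data": {
  "targets": [
    {"rot":[0,0,0],"slide":[0,-0.008,0],"fingers":1},
    {"rot":[0,0,0],"slide":[0,0,0.02],"fingers":1},
    {"rot":[0,0,0],"slide":[0,0,0.018],"fingers":1},
    {"rot":[0,0,0],"slide":[0,0,0.01],"fingers":1},
    {"rot":[0,0,0],"slide":[0,0,0],"fingers":1}
  ]
}}

```text
t: 4.65
ee_pos: [0.5112, -0.0328, 0.1203]
tcp_rot: [[-0.997, -0.073, -0.004], [-0.073, 0.997, 0.001], [0.004, 0.002, -1.0]]
ft_force: [-0.2, 0.5, -2.9]
opening: 0.0216
gripper_force: 55.5
```

```bash
python3 -c "
from h import *
go(.5125,-.038,.119,94.1)
crop('side','held2.png',210,150,160,120,5)"
```

```text
t 4.65 pos [ 0.5112 -0.0328  0.1203] yaw 94.19 open 0.0216 F [-0.2  0.5 -2.9] grip 55.456053614616394
slide mm [-0.9 -5.3  1.3] rot deg [ 0.1  -0.25  0.09]
```

View pics/held2.png

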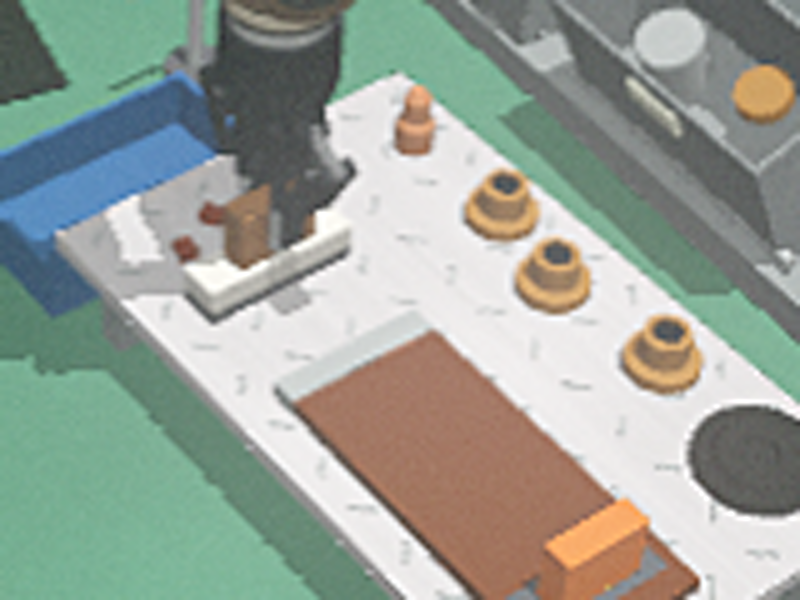

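The side view shows the scraper foot, from (185,280) to (350,235), just behind the chips at (185,247) and (213,213). It is square to the lane and clear of the board. I'm starting the sweep.

Emit:
{"op": "play_rows", "data": {
  "targets": [
    {"rot":[0,0,0],"slide":[0,0,0.002],"fingers":1},
    {"rot":[0,0,0],"slide":[0,0.006,0],"fingers":1},
    {"rot":[0,0,0],"slide":[0,0.012,0],"fingers":1},
    {"rot":[0,0,0],"slide":[0,0.012,0],"fingers":1},
    {"rot":[0,0,0],"slide":[0,0.012,0],"fingers":1}
  ]
}}

```text
t: 5.2
ee_pos: [0.5098, 0.0093, 0.1206]
tcp_rot: [[-0.997, -0.073, 0.0], [-0.073, 0.997, -0.0], [-0.0, -0.0, -1.0]]
ft_force: [0.2, -0.5, -2.3]
opening: 0.0212
gripper_force: 55.4
```

Emit:
{"op": "play_rows", "data": {
  "targets": [
    {"rot":[0,0,0],"slide":[0,0.012,0],"fingers":1},
    {"rot":[0,0,0],"slide":[0,0.012,0],"fingers":1},
    {"rot":[0,0,0],"slide":[0,0.01,0],"fingers":1},
    {"rot":[0,0,0],"slide":[0,0.008,0],"fingers":1},
    {"rot":[0,0,0],"slide":[0,0.008,0],"fingers":1}
  ]
}}

```text
t: 5.7
ee_pos: [0.5061, 0.0586, 0.1203]
tcp_rot: [[-0.997, -0.073, -0.0], [-0.073, 0.997, -0.0], [0.0, -0.0, -1.0]]
ft_force: [-0.2, -1.0, -2.5]
opening: 0.0212
gripper_force: 55.4
```

Emit:
{"op": "play_rows", "data": {
  "targets": [
    {"rot":[0,0,0],"slide":[0,0.006,0],"fingers":1},
    {"rot":[0,0,0],"slide":[0,0.006,0],"fingers":1},
    {"rot":[0,0,0],"slide":[0,0.006,0],"fingers":1},
    {"rot":[0,0,0],"slide":[0,0.004,0],"fingers":1},
    {"rot":[0,0,0],"slide":[0,0,0],"fingers":1}
  ]
}}

```text
t: 6.2
ee_pos: [0.5045, 0.0802, 0.1203]
tcp_rot: [[-0.997, -0.073, -0.0], [-0.073, 0.997, 0.0], [0.0, 0.0, -1.0]]
ft_force: [0.5, 0.1, -2.5]
opening: 0.0215
gripper_force: 55.4
```

```bash
python3 -c "
from h import *
go(.5,.08,.119,94.1)
a=snapshot('side')[:,:,::-1]; b=snapshot('top')[:,:,::-1]
f=lambda im,u,v:cv2.resize(im[v:v+120,u:u+80],None,fx=5,fy=5,interpolation=cv2.INTER_CUBIC)
cv2.imwrite('pics/swept.png',np.hstack([f(a,190,140),f(b,190,130)]))"
```

```text
t 6.2 pos [0.5045 0.0802 0.1203] yaw 94.18 open 0.0215 F [ 0.5  0.1 -2.5] grip 55.396955609321594
slide mm [4.5 0.1 1.3] rot deg [ 0.   -0.    0.08]
```

View pics/swept.png

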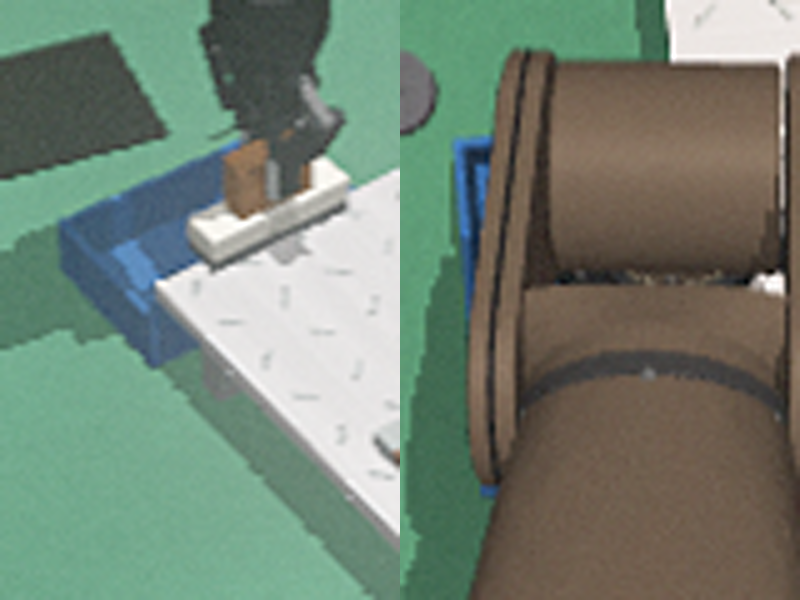

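The side view shows the foot overhanging the edge, from (205,250) to (345,190). No chips remain on the ledge. The trough floor is partly hidden, so I'll check it after moving away.

Emit:
{"op": "play_rows", "data": {
  "targets": [
    {"rot":[0,0,0],"slide":[0,0.004,0],"fingers":1},
    {"rot":[0,0,0],"slide":[0,0.003,0],"fingers":1},
    {"rot":[0,0,0],"slide":[0,0,-0.015],"fingers":1},
    {"rot":[0,0,0],"slide":[0,0,-0.02],"fingers":1},
    {"rot":[0,0,0],"slide":[0.001,0.02,-0.015],"fingers":1}
  ]
}}

```text
t: 6.8
ee_pos: [0.5023, 0.1057, 0.1714]
tcp_rot: [[-0.998, -0.07, 0.001], [-0.07, 0.998, -0.001], [-0.001, -0.001, -1.0]]
ft_force: [0.5, -0.3, -2.8]
opening: 0.0211
gripper_force: 55.4
```

Emit:
{"op": "play_rows", "data": {
  "targets": [
    {"rot":[0,0,0],"slide":[0.002,0.045,0],"fingers":1},
    {"rot":[0,0,0],"slide":[0.002,0.045,0],"fingers":1},
    {"rot":[0,0,0],"slide":[0.002,0.045,0],"fingers":1},
    {"rot":[0,0,0],"slide":[0.002,0.045,0],"fingers":1},
    {"rot":[0,0,0],"slide":[0.002,0.045,0],"fingers":1}
  ]
}}

```text
t: 7.3
ee_pos: [0.4749, 0.3322, 0.1704]
tcp_rot: [[-0.997, -0.072, 0.0], [-0.072, 0.997, 0.0], [-0.0, 0.0, -1.0]]
ft_force: [0.3, -0.2, -1.8]
opening: 0.0213
gripper_force: 55.4
```

Emit:
{"op": "play_rows", "data": {
  "targets": [
    {"rot":[0,0,0],"slide":[0.002,0.03,0],"fingers":1},
    {"rot":[0,0,0],"slide":[0,0.01,0],"fingers":1},
    {"rot":[0,0,3.4],"slide":[0,0,0.02],"fingers":1},
    {"rot":[0,0,0],"slide":[0,0,0.02],"fingers":1},
    {"rot":[0,0,0],"slide":[0,0,0],"fingers":1}
  ]
}}

```text
t: 7.8
ee_pos: [0.4683, 0.3684, 0.1266]
tcp_rot: [[-1.0, -0.013, -0.007], [-0.013, 1.0, -0.004], [0.007, -0.004, -1.0]]
ft_force: [0.3, -0.1, -2.9]
opening: 0.0211
gripper_force: 55.2
```

```bash
python3 -c "
from h import *
go(.470,.370,.0425,90.8)
crop('top','trough.png',130,130,160,120,5)"
```

```text
t 7.8 pos [0.4683 0.3684 0.1266] yaw 90.74 open 0.0211 F [ 0.3 -0.1 -2.9] grip 55.230955481529236
slide mm [-2.2  1.9 84.1] rot deg [-0.23 -0.38 -0.06]
```

View pics/trough.png

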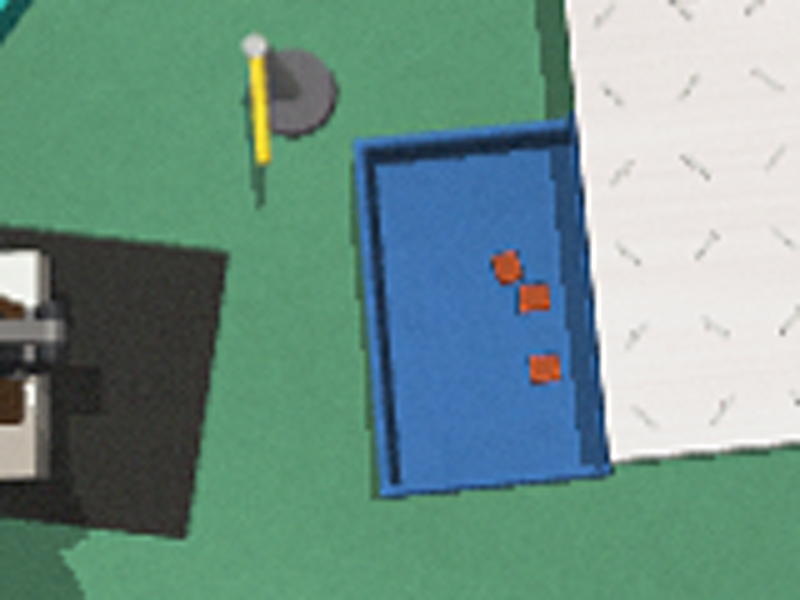

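All three chips lie in the trough, at (507,267), (535,298) and (545,368). Now I'm setting the scraper down on the mat.

Emit:
{"op": "play_rows", "data": {
  "targets": [
    {"rot":[0,0,0],"slide":[-0.001,0.001,0.03],"fingers":1},
    {"rot":[0,0,0],"slide":[0,0,0.03],"fingers":1},
    {"rot":[0,0,0],"slide":[0,0,0.014],"fingers":1},
    {"rot":[0,0,0],"slide":[0,0,0.006],"fingers":1},
    {"rot":[0,0,0],"slide":[0,0,0],"fingers":1}
  ]
}}

```text
t: 8.35
ee_pos: [0.4718, 0.371, 0.0505]
tcp_rot: [[-1.0, -0.013, -0.0], [-0.013, 1.0, -0.0], [0.0, -0.0, -1.0]]
ft_force: [-0.1, -0.6, -2.3]
opening: 0.0211
gripper_force: 55.4
```

```bash
python3 -c "
from h import *
go(.470,.370,.0415,90.8)"
```

```text
t 8.35 pos [0.4718 0.371  0.0505] yaw 90.74 open 0.0211 F [-0.1 -0.6 -2.3] grip 55.35131335258484
slide mm [ 1.8 -0.9  9. ] rot deg [-0.01 -0.   -0.06]
```

Emit:
{"op": "play_rows", "data": {
  "targets": [
    {"rot":[0,0,0],"slide":[0,0,0.005],"fingers":1},
    {"rot":[0,0,0],"slide":[0,0,0.002],"fingers":1},
    {"rot":[0,0,0],"slide":[0,0,0.002],"fingers":1},
    {"rot":[0,0,0],"slide":[0,0,0],"fingers":1},
    {"rot":[0,0,0],"slide":[0,0,0],"fingers":1}
  ]
}}

```text
t: 8.85
ee_pos: [0.4716, 0.3712, 0.0415]
tcp_rot: [[-1.0, -0.013, 0.0], [-0.013, 1.0, 0.0], [-0.0, 0.0, -1.0]]
ft_force: [-0.9, 0.1, -2.9]
opening: 0.0211
gripper_force: 55.4
```

Emit:
{"op": "play_rows", "data": {
  "targets": [
    {"rot":[0,0,0],"slide":[0,0,0.001],"fingers":1},
    {"rot":[0,0,0],"slide":[0,0,0.001],"fingers":1},
    {"rot":[0,0,0],"slide":[0,0,0],"fingers":1},
    {"rot":[0,0,0],"slide":[0,0,0],"fingers":1},
    {"rot":[0,0,0],"slide":[0,0,0],"fingers":1}
  ]
}}

```text
t: 9.35
ee_pos: [0.4717, 0.3713, 0.0411]
tcp_rot: [[-1.0, -0.013, 0.0], [-0.013, 1.0, -0.0], [-0.0, -0.0, -1.0]]
ft_force: [-3.1, -2.8, 6.1]
opening: 0.0215
gripper_force: 56.5
```

In contact now (+6 N). Releasing, then rising.

Emit:
{"op": "play_rows", "data": {
  "targets": [
    {"rot":[0,0,0],"slide":[0,0,0],"fingers":0},
    {"rot":[0,0,0],"slide":[0,0,0],"fingers":0},
    {"rot":[0,0,0],"slide":[0,0,0],"fingers":0},
    {"rot":[0,0,0],"slide":[0,0,0],"fingers":0},
    {"rot":[0,0,0],"slide":[0,0,0],"fingers":0}
  ]
}}

```text
t: 9.85
ee_pos: [0.4715, 0.3711, 0.0392]
tcp_rot: [[-1.0, -0.013, -0.0], [-0.013, 1.0, -0.0], [0.0, -0.0, -1.0]]
ft_force: [-0.4, -0.2, -0.5]
opening: 0.0851
gripper_force: 0.0
```

Emit:
{"op": "play_rows", "data": {
  "targets": [
    {"rot":[0,0,0],"slide":[0,0,0],"fingers":0},
    {"rot":[0,0,0],"slide":[0,0,0],"fingers":0},
    {"rot":[0,0,0],"slide":[0,0,0],"fingers":0},
    {"rot":[0,0,0],"slide":[0,0,-0.01],"fingers":0},
    {"rot":[0,0,0],"slide":[0,0,-0.03],"fingers":0}
  ]
}}

```text
t: 10.35
ee_pos: [0.4691, 0.3698, 0.0768]
tcp_rot: [[-1.0, -0.013, -0.006], [-0.013, 1.0, -0.004], [0.007, -0.003, -1.0]]
ft_force: [-0.0, -0.5, -1.2]
opening: 0.0857
gripper_force: 0.0
```

Emit:
{"op": "play_rows", "data": {
  "targets": [
    {"rot":[0,0,0],"slide":[0,0,-0.045],"fingers":0},
    {"rot":[0,0,0],"slide":[0,0,-0.045],"fingers":0},
    {"rot":[0,0,0],"slide":[0,0,-0.03],"fingers":0},
    {"rot":[0,0,0],"slide":[0,-0.02,0],"fingers":0},
    {"rot":[0,0,0],"slide":[0,-0.045,0],"fingers":0}
  ]
}}

```text
t: 10.85
ee_pos: [0.4733, 0.3077, 0.2026]
tcp_rot: [[-1.0, -0.017, 0.005], [-0.017, 1.0, 0.003], [-0.005, 0.003, -1.0]]
ft_force: [0.5, -0.4, -0.2]
opening: 0.0855
gripper_force: 0.0
```

```bash
python3 -c "
from h import *
go(.5255,-.34,.2,93.2)
crop('top','scr.png',110,130,160,120,5)"
```

```text
t 10.85 pos [0.4733 0.3077 0.2026] yaw 90.97 open 0.0855 F [ 0.5 -0.4 -0.2] grip 0.0
slide mm [ -41.2 -648.5    1. ] rot deg [ 0.15  0.32 -2.23]
```

View pics/scr.png

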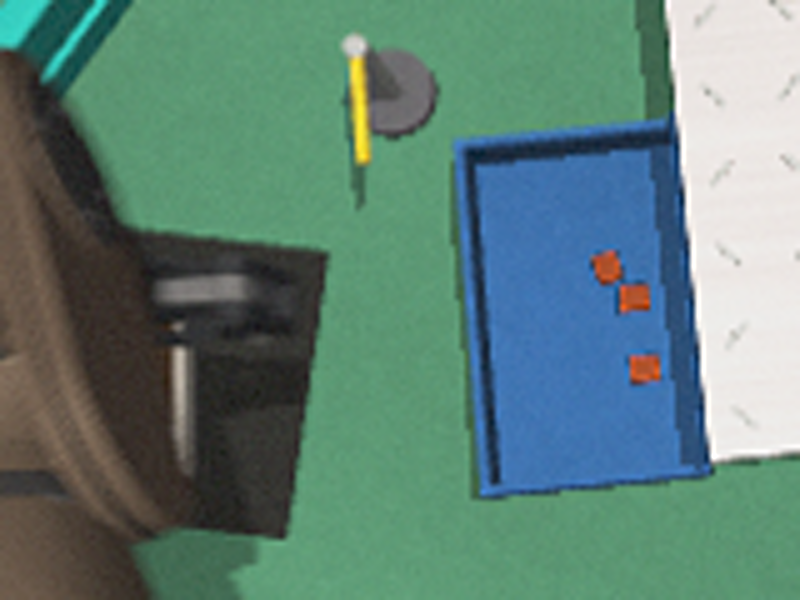

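The scraper's foot shows at (185,410) on the mat, partly under the arm. The chips are still in the trough. Next I'm travelling to the lug.

Emit:
{"op": "play_rows", "data": {
  "targets": [
    {"rot":[0,0,0],"slide":[-0.003,-0.046,0],"fingers":0},
    {"rot":[0,0,0],"slide":[-0.003,-0.046,0],"fingers":0},
    {"rot":[0,0,0],"slide":[-0.003,-0.046,0],"fingers":0},
    {"rot":[0,0,0],"slide":[-0.003,-0.046,0],"fingers":0},
    {"rot":[0,0,0],"slide":[-0.003,-0.046,0],"fingers":0}
  ]
}}

```text
t: 11.4
ee_pos: [0.4902, 0.0746, 0.2003]
tcp_rot: [[-1.0, -0.013, 0.002], [-0.013, 1.0, -0.0], [-0.002, -0.0, -1.0]]
ft_force: [0.4, 0.1, -0.5]
opening: 0.0855
gripper_force: 0.0
```

Emit:
{"op": "play_rows", "data": {
  "targets": [
    {"rot":[0,0,0],"slide":[-0.003,-0.046,0],"fingers":0},
    {"rot":[0,0,0],"slide":[-0.003,-0.046,0],"fingers":0},
    {"rot":[0,0,0],"slide":[-0.003,-0.046,0],"fingers":0},
    {"rot":[0,0,0],"slide":[-0.003,-0.046,0],"fingers":0},
    {"rot":[0,0,0],"slide":[-0.003,-0.046,0],"fingers":0}
  ]
}}

```text
t: 11.9
ee_pos: [0.5082, -0.1554, 0.2004]
tcp_rot: [[-1.0, -0.013, 0.001], [-0.013, 1.0, -0.001], [-0.001, -0.001, -1.0]]
ft_force: [0.6, 1.1, -0.7]
opening: 0.0859
gripper_force: 0.0
```

Emit:
{"op": "play_rows", "data": {
  "targets": [
    {"rot":[0,0,0],"slide":[-0.003,-0.046,0],"fingers":0},
    {"rot":[0,0,0],"slide":[-0.003,-0.046,0],"fingers":0},
    {"rot":[0,0,0],"slide":[-0.003,-0.046,0],"fingers":0},
    {"rot":[0,0,0],"slide":[-0.003,-0.046,0],"fingers":0},
    {"rot":[0,0,-2],"slide":[0,0,0],"fingers":0}
  ]
}}

```text
t: 12.4
ee_pos: [0.5224, -0.3428, 0.2001]
tcp_rot: [[-0.999, -0.044, 0.001], [-0.044, 0.999, -0.003], [-0.001, -0.003, -1.0]]
ft_force: [-0.1, 0.4, -0.2]
opening: 0.0853
gripper_force: 0.0
```

```bash
python3 -c "
from h import *
go(.5255,-.34,.0985,93.2)
im=snapshot('top')[:,:,::-1]; cv2.imwrite('top_after.png',im)
hsv=cv2.cvtColor(im,cv2.COLOR_BGR2HSV)
# scraper grip top (brown) on the mat: same colour as at the start
o=cv2.imread('top_raw.png'); oh=cv2.cvtColor(o,cv2.COLOR_BGR2HSV)
for h in (oh,hsv):
    r=h[175:230,118:172]; m=((r[...,0]>5)&(r[...,0]<20)&(r[...,1]>120)&(r[...,2]>120)); w=(r[...,2]>170)&(r[...,1]<60)
    for k in (m,w):
        v,u=np.nonzero(k); print(k.sum(),u.mean()+118,v.mean()+175,u.min()+118,u.max()+118,v.min()+175,v.max()+175)
"
```

```text
t 12.4 pos [ 0.5224 -0.3428  0.2001] yaw 92.51 open 0.0853 F [-0.1  0.4 -0.2] grip 0.0
slide mm [ -3.1   2.9 101.6] rot deg [-0.16  0.05 -0.69]
180 135.45555555555555 202.75555555555556 132 139 192 214
240 141.95 204.3 136 146 184 224
180 135.45555555555555 202.75555555555556 132 139 192 214
240 141.95 204.3 136 146 184 224
```

Emit:
{"op": "play_rows", "data": {
  "targets": [
    {"rot":[0,0,-0.7],"slide":[-0.003,0.003,0.03],"fingers":0},
    {"rot":[0,0,0],"slide":[0,0,0.03],"fingers":0},
    {"rot":[0,0,0],"slide":[0,0,0.025],"fingers":0},
    {"rot":[0,0,0],"slide":[0,0,0.013],"fingers":0},
    {"rot":[0,0,0],"slide":[0,0,0],"fingers":0}
  ],
  "squeeze": 60
}}

```text
t: 12.95
ee_pos: [0.5246, -0.3326, 0.0993]
tcp_rot: [[-0.998, -0.061, -0.003], [-0.061, 0.998, 0.003], [0.003, 0.003, -1.0]]
ft_force: [-0.0, -0.6, -0.1]
opening: 0.085
gripper_force: 0.0
```

```bash
python3 -c "
from h import *
go(.5255,-.34,.0985,93.2)
a=cv2.imread('top_raw.png').astype(int); b=cv2.imread('top_after.png').astype(int)
d=abs(a-b).max(2); print((d>30).sum(), (d[175:230,118:172]>30).sum(), (d[120:230,200:265]>60).sum())
print(b[180:226:6,140].tolist())"
```

```text
t 12.95 pos [ 0.5246 -0.3326  0.0993] yaw 93.47 open 0.085 F [-0.  -0.6 -0.1] grip 0.0
slide mm [-0.5 -7.4  0.8] rot deg [ 0.18 -0.18  0.27]
49689 32 105
[[50, 50, 54], [236, 241, 239], [107, 116, 121], [35, 49, 70], [30, 48, 66], [25, 47, 69], [247, 251, 248], [236, 240, 238]]
```

Emit:
{"op": "play_rows", "data": {
  "targets": [
    {"rot":[0,0,-0.2],"slide":[0,-0.007,0],"fingers":0},
    {"rot":[0,0,0],"slide":[0,0,0],"fingers":0},
    {"rot":[0,0,0],"slide":[0,0,0],"fingers":0.4},
    {"rot":[0,0,0],"slide":[0,0,0],"fingers":0.6},
    {"rot":[0,0,0],"slide":[0,0,0],"fingers":1}
  ]
}}

```text
t: 13.45
ee_pos: [0.5262, -0.3413, 0.1019]
tcp_rot: [[-0.998, -0.064, 0.001], [-0.064, 0.998, -0.001], [-0.001, -0.001, -1.0]]
ft_force: [0.4, -0.8, 0.7]
opening: 0.0437
gripper_force: 0.0
```

Emit:
{"op": "play_rows", "data": {
  "targets": [
    {"rot":[0,0,0],"slide":[0,0,0],"fingers":1},
    {"rot":[0,0,0],"slide":[0,0,0],"fingers":1},
    {"rot":[0,0,0],"slide":[0,0,0],"fingers":1},
    {"rot":[0,0,0],"slide":[0,0,0],"fingers":1},
    {"rot":[0,0,0],"slide":[0,0,0],"fingers":1}
  ]
}}

```text
t: 13.95
ee_pos: [0.5262, -0.341, 0.1016]
tcp_rot: [[-0.998, -0.064, 0.0], [-0.064, 0.998, 0.0], [-0.0, 0.0, -1.0]]
ft_force: [-1.0, 1.0, 2.8]
opening: 0.0215
gripper_force: 59.9
```

```bash
python3 -c "
from h import *
go(.5255,-.34,.0985,93.2)
z=np.load('ledge.npz'); s=observe(); p=z['R'].T@(np.array(s['ee_pos'])[:2]-z['t']); print('TCP ledge',p)
g=z['R']@np.array([0,.2984-.225])+z['t']; print('goal',g); go(g[0],g[1],s['ee_pos'][2],94.17)"
```

```text
t 13.95 pos [ 0.5262 -0.341   0.1016] yaw 93.65 open 0.0215 F [-1.   1.   2.8] grip 59.875019788742065
slide mm [0.7 1.1 3.1] rot deg [0.01 0.02 0.45]
TCP ledge [-0.00612276 -0.28321591]
goal [0.5063757  0.01510195]
t 13.95 pos [ 0.5262 -0.341   0.1016] yaw 93.65 open 0.0215 F [-1.   1.   2.8] grip 59.875019788742065
slide mm [-2.900e+00  3.567e+02  1.000e-01] rot deg [ 0.01  0.02 -0.52]
```

Emit:
{"op": "play_rows", "data": {
  "targets": [
    {"rot":[0,0,0],"slide":[0,0.006,0],"fingers":1},
    {"rot":[0,0,0],"slide":[0,0.012,0],"fingers":1},
    {"rot":[0,0,-0.3],"slide":[0,0.014,0],"fingers":1},
    {"rot":[0,0,-0.2],"slide":[0,0.014,0],"fingers":1},
    {"rot":[0,0,0],"slide":[0,0.014,0],"fingers":1}
  ]
}}

```text
t: 14.45
ee_pos: [0.522, -0.2802, 0.1016]
tcp_rot: [[-0.997, -0.073, 0.0], [-0.073, 0.997, -0.001], [-0.0, -0.001, -1.0]]
ft_force: [1.3, -3.3, 1.6]
opening: 0.0215
gripper_force: 59.8
```

Smooth. Continuing.

Emit:
{"op": "play_rows", "data": {
  "targets": [
    {"rot":[0,0,0],"slide":[0,0.018,0],"fingers":1},
    {"rot":[0,0,0],"slide":[0,0.018,0],"fingers":1},
    {"rot":[0,0,0],"slide":[0,0.018,0],"fingers":1},
    {"rot":[0,0,0],"slide":[0,0.018,0],"fingers":1},
    {"rot":[0,0,0],"slide":[0,0.018,0],"fingers":1}
  ]
}}

```text
t: 14.95
ee_pos: [0.5155, -0.1901, 0.1016]
tcp_rot: [[-0.997, -0.073, 0.0], [-0.073, 0.997, -0.001], [-0.0, -0.001, -1.0]]
ft_force: [0.8, -4.3, 2.8]
opening: 0.0213
gripper_force: 59.9
```

Emit:
{"op": "play_rows", "data": {
  "targets": [
    {"rot":[0,0,0],"slide":[0,0.018,0],"fingers":1},
    {"rot":[0,0,0],"slide":[0,0.018,0],"fingers":1},
    {"rot":[0,0,0],"slide":[0,0.018,0],"fingers":1},
    {"rot":[0,0,0],"slide":[0,0.018,0],"fingers":1},
    {"rot":[0,0,0],"slide":[0,0.018,0],"fingers":1}
  ]
}}

```text
t: 15.45
ee_pos: [0.509, -0.1005, 0.1016]
tcp_rot: [[-0.997, -0.073, 0.0], [-0.073, 0.997, -0.001], [-0.0, -0.001, -1.0]]
ft_force: [0.6, -4.7, 3.3]
opening: 0.0213
gripper_force: 60.0
```

Emit:
{"op": "play_rows", "data": {
  "targets": [
    {"rot":[0,0,0],"slide":[0,0.016,0],"fingers":1},
    {"rot":[0,0,0],"slide":[0,0.016,0],"fingers":1},
    {"rot":[0,0,0],"slide":[0,0.016,0],"fingers":1},
    {"rot":[0,0,0],"slide":[0,0.012,0],"fingers":1},
    {"rot":[0,0,0],"slide":[0,0.006,0],"fingers":1}
  ]
}}

```text
t: 15.95
ee_pos: [0.5041, -0.0348, 0.1016]
tcp_rot: [[-0.997, -0.074, 0.0], [-0.074, 0.997, -0.0], [-0.0, -0.0, -1.0]]
ft_force: [0.6, -6.4, 4.2]
opening: 0.0216
gripper_force: 60.2
```

```bash
python3 -c "
from h import *
go(.5064,.0151,.1016,94.17)"
```

```text
t 15.95 pos [ 0.5041 -0.0348  0.1016] yaw 94.22 open 0.0216 F [ 0.6 -6.4  4.2] grip 60.21537244319916
slide mm [-5.9 49.6 -0. ] rot deg [-0.03  0.01  0.05]
```

Emit:
{"op": "play_rows", "data": {
  "targets": [
    {"rot":[0,0,0],"slide":[0,0.009,0],"fingers":1},
    {"rot":[0,0,0],"slide":[0,0.01,0],"fingers":1},
    {"rot":[0,0,0],"slide":[0,0.01,0],"fingers":1},
    {"rot":[0,0,0],"slide":[0,0.008,0],"fingers":1},
    {"rot":[0,0,0],"slide":[0,0.006,0],"fingers":1}
  ]
}}

```text
t: 16.45
ee_pos: [0.5012, 0.0073, 0.1017]
tcp_rot: [[-0.997, -0.073, 0.0], [-0.073, 0.997, -0.001], [-0.0, -0.001, -1.0]]
ft_force: [0.7, -5.7, 5.8]
opening: 0.0216
gripper_force: 60.3
```

Emit:
{"op": "play_rows", "data": {
  "targets": [
    {"rot":[0,0,0],"slide":[0,0.004,0],"fingers":1},
    {"rot":[0,0,0],"slide":[0,0.002,0],"fingers":1},
    {"rot":[0,0,0],"slide":[0,0,0],"fingers":1},
    {"rot":[0,0,0],"slide":[0,0,0],"fingers":1},
    {"rot":[0,0,0],"slide":[0,0,0],"fingers":1}
  ]
}}

```text
t: 16.95
ee_pos: [0.5008, 0.0132, 0.1016]
tcp_rot: [[-0.997, -0.073, 0.0], [-0.073, 0.997, -0.0], [-0.0, -0.0, -1.0]]
ft_force: [0.8, -4.7, 5.8]
opening: 0.021
gripper_force: 60.3
```

```bash
python3 -c "
from h import *
go(.5064,.0151,.1016,94.17)
a=snapshot('side')[:,:,::-1]; b=snapshot('top')[:,:,::-1]
f=lambda im,u,v:cv2.resize(im[v:v+86,u:u+57],None,fx=7,fy=7,interpolation=cv2.INTER_CUBIC)
cv2.imwrite('pics/final.png',np.hstack([f(a,212,130),f(b,166,130)]))"
```

```text
t 16.95 pos [0.5008 0.0132 0.1016] yaw 94.17 open 0.021 F [ 0.8 -4.7  5.8] grip 60.27322769165039
slide mm [-5.8  1.4  0. ] rot deg [-0.02  0.01  0.  ]
```

View pics/final.png

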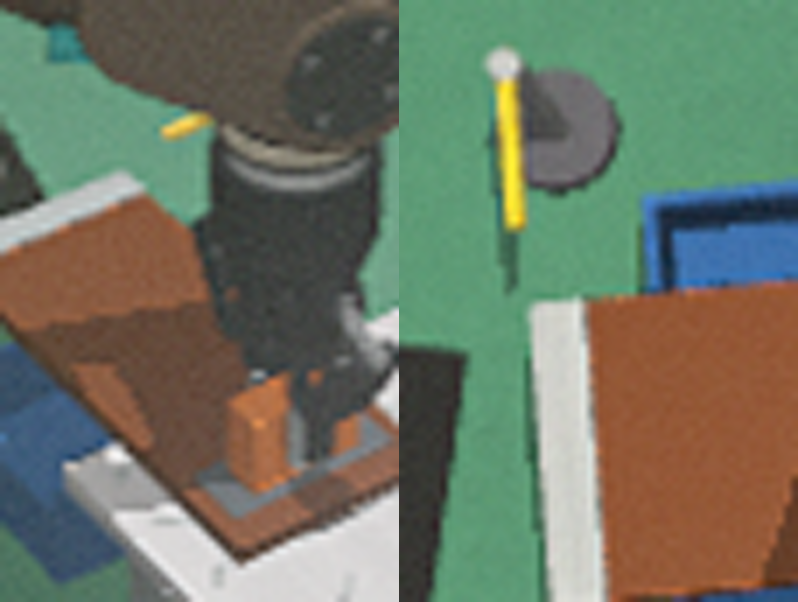

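The board lies flat in the side half. In the top half its front top edge runs from (530,305) to (549,597), and the pointer tip is at (515,228).

```bash
python3 -c "
from h import *
z=np.load('ledge.npz')
f=lambda u,v,h: z['R'].T@(at('top',166+(u-399+.5)/7-.5,130+(v+.5)/7-.5,h)[:2]-z['t'])
print('tip',f(515,228,.102),'blade',f(507,100,.102)); 
for q in [(530,305),(549,597)]: print('front',f(*q,.092))"
```

```text
tip [0.07605497 0.29856996] blade [0.12348233 0.29815863]
front [0.04947223 0.29716205]
front [-0.05644633  0.2981295 ]
```

The front edge is within about 1 mm of the pointer. Letting it settle before handing in.

Emit:
{"op": "play_rows", "data": {
  "targets": [
    {"rot":[0,0,0],"slide":[0,0.001,0],"fingers":1},
    {"rot":[0,0,0],"slide":[0,0,0],"fingers":1},
    {"rot":[0,0,0],"slide":[0,0,0],"fingers":1},
    {"rot":[0,0,0],"slide":[0,0,0],"fingers":1},
    {"rot":[0,0,0],"slide":[0,0,0],"fingers":1}
  ]
}}

```text
t: 17.55
ee_pos: [0.5007, 0.0138, 0.1017]
tcp_rot: [[-0.997, -0.073, 0.0], [-0.073, 0.997, -0.001], [-0.0, -0.001, -1.0]]
ft_force: [0.5, -5.5, 5.4]
opening: 0.021
gripper_force: 60.2
```

```bash
python3 -c "
from rig import *
print(job_done())"
```

```text
the job is handed in; nothing more can be done
None
```

The job is handed in at 17.6 s (no verdict was shown): the three chips are in the trough, the scraper is back on the mat and released, and the board is held flat and square with its front edge about 1 mm from the pointer by my measurement.

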